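Re-tension a tool balancer and refit its guard

TASK

This spring balancer carries the overhead strapping tool of this packing bench, and its spring has gone slack: wind the brass key clockwise (seen from above) in several bites against its ratchet until, with the key let go, the red pointer of the load gauge rests within the green band, and do not wind past it. Then lower the yellow guard (do not drop it) over the key so that both its feet sit on the two dowel pins and it lies flat on the balancer's face, either way round. Leave everything else on the bench standing where it is.

Things in the scene. Friction and masses are not known exactly. Their poses are not given: they have to be found in the camera images.
- balancer: Spring tool balancer, fixed in a green cradle: grey round drum 210 mm across, flat face up, 66 mm above the bench. Origin: on the drum's axis at bench level; z up. Towards local +x a 100 mm wide head with the gauge on top reaches x = 135 mm (as high as the face), then buffer and snap hook to 200 mm; towards -x lug and hook reach 182 mm (both lower). Place and yaw vary.
- seat (a point): Where the guard belongs: centre of the balancer's face, on the key's axis, on the face (66 mm above the bench). Axes as the balancer's. Two steel dowel pins stand at local (0, +80) and (0, -80) mm: 8 mm thick, 18 mm tall, the top 4 mm tapering. A pawl 13 mm tall lies beside the ratchet wheel on the +y side, out to 57 mm from the axis.
- key_grip (a point): Point to pinch the winding key: on its vertical axis, 42 mm above the balancer's face, in the brass blade. Turns with the key: x along the blade, y across it, z up. Blade: 62 mm long, 9 mm thick, 19 to 56 mm above the face; below it a 24 mm wide hub (11 to 19 mm up) and a toothed ratchet wheel 72 mm across (3 to 11 mm up).
- key (a joint): How far the key is wound, rad, growing clockwise seen from above; stop at 6.28. The mainspring drives it back: 0.06 N m when slack, 0.02 N m more per rad (friction 0.015). Ratchet of 16 teeth, 0.393 rad each: let go, the key springs back by up to one tooth until the pawl holds it; it cannot be unwound. Stands at 0 to 0.65 at the start.
- pointer (a joint): Red pointer of the load gauge, rad, clockwise from the scale's zero (balancer's local +y), geared to the key: always half of the key's value, full scale 3.14.
- pointer_axis (a point): Gauge centre, on the pointer's axis, 90 mm along local +x from the drum's axis, about 73 mm above the bench; x points along the red pointer (31 mm long). The white dial is 74 mm across in a dark 82 mm bezel.
- band (a joint): Where the middle of the green band stands on the gauge, rad, on the same scale as the pointer (set between 1.4 and 1.75 for the tool to be hung; nothing moves it). The green arc reaches 0.25 rad either side.
- band_mid (a point): Gauge centre; x points to the middle of the green arc (radius 20 to 34 mm).
- guard: Loose yellow sheet-metal hood, about 350 g, open below. Origin: centre of its underside; z up, y lengthwise. Outside 92 (x) by 128 (y) by 68 mm tall, inside 84 by 120 by 64 mm. Flat feet at both ends (44 mm wide, 6 mm thick, 192 mm over both) with 11 mm holes at (0, +80) and (0, -80) mm. Same after half a turn. Starts standing on the bench left or right of the balancer.
- guard_grip (a point): Centre of the black grip rib on the guard's top, 88 mm above the guard's underside; axes as the guard's: pinch along x. Rib: 14 mm thick (x), 80 mm long (y), from 68 to 98 mm above the underside.
- tape_gun: Loose red and black packing-tape hand dispenser with an orange-brown roll, 180 mm (x) by 62 mm, 86 mm tall. Origin: underside near the middle. Stands on the side where the guard is not. Leave alone.
- oil_bottle: Loose yellow oil bottle with red cap, 54 mm across, 165 mm tall, standing between balancer and bench side. Origin: centre of its underside. Leave alone.
- spray_can: Loose spray can with a blue sleeve, 54 mm across, 155 mm tall, standing on the balancer's other side. Origin: centre of its underside. Leave alone.
- screwdriver: Loose orange screwdriver lying flat, 200 mm long, under 40 mm tall. Leave alone.
- wrench: Loose steel wrench lying flat, 190 mm long, about 10 mm tall. Leave alone.
- staple_box: Loose cardboard box of staples, 100 x 65 x 45 mm. Origin: centre of its underside. Leave alone.
- elbow_a: Loose black hard-plastic pipe elbow lying flat, legs about 105 mm, 32 mm tall. Origin: on the bench within the elbow. Leave alone.

How it is judged:
By the outcome, as a careful person would: the job done as asked, in the order asked, and still so for the second after the job is handed in, with the robot touching nothing.
It also fails if it takes over 72 s, if anything falls off the work surface, if the arm or the gripper's body presses on something with over 40 N, if the wrist force passes 120 N, or if a joint passes its speed limit or range.

ROBOT

A 6-joint arm with a two-finger parallel gripper is mounted at the origin on the work surface. World frame = base frame: x ahead of the robot, y to its left, z up, the work surface at z = 0. Lengths are in mm, angles in rad, forces in N, time in s.
With the tool pointing down it reaches from about 350 to 775 mm from the base axis. Payload 7.3 kg.
Tool frame: the origin (TCP) lies at the very end of the fingers, on their centre line; the grasp point (between the pads) lies bot.grip_point_offset behind it (bot.grip_point_offset is the distance from the TCP to the grasp point, in mm); z points along the fingers, y is the line along which they close (so a half turn about z gives the same grasp; the last joint's range is limited). The gripper opens to 92 mm and grips with 3 to 60 N. Pads are 19 mm wide; open, the fingers measure 130 mm over their backs; the gripper's body (75 mm by 190 mm) begins 47 mm behind the grasp point.
Start: joints at [-1.407, 0.342, 1.524, -0, 1.275, -0.146], TCP at [160.078, -500.02, 226.741] pointing down, gripper open.
Joint ranges: [-2.53, 2.53], [-0.77, 2.02], [0.04, 2.7], [-1, 4.14], [0.28, 2.66], [-3.11, 3.11]. Speed limits (rad/s): [2.57, 2.57, 3.14, 3.14, 3.14, 3.14].

INTERFACE

Orientations are given as [roll, pitch, yaw] about the fixed x, y, z axes, in that order (R = Rz(yaw) Ry(pitch) Rx(roll)).
In Python, from plant import bot gives the robot as it stands. The module is installed in compiled form; this text tells all that it offers.
- The arm moves only by the tool carry_out, never from a script. Its argument "plan" is a list of rows, each an object of numbers: "tx", "ty", "tz": the shift along the world's x, y, z in mm; "rx", "ry", "rz": the turn, a rotation vector about the world's x, y, z in rad. A call has 1 to 12 rows; each row shifts and turns the commanded pose from where the row before left it; what a row does not reach is not made up. A row lasts 1/10 s, in which the tool goes at most 50 mm and 8.59 degrees, less where a joint would pass 70% of its speed; a pose out of reach is approached as far as the arm can. A call with a gripper value outside its range is refused whole. "gripper" is the closure, from 0 (fully open) to 1 (shut), set as the call begins (left out, the last holds). The fingers move at their own pace and stop on an object; the grip force is fixed at half the most. Time passes only in rows, so rows that do not move let the fingers close. It gives the time, the measured TCP pose, the force, the opening and the grip force at its end, in the units of the state.
- bot.get_obs(): the state, without advancing time (a new reading comes with each control period).
- bot.capture(name): name is "side" or "top" or "wrist"; returns the picture (400x640x3 uint8, red, green, blue); there is no depth.
- bot.camera_model(name): a dict with "camera_matrix" (3x3 intrinsics, pixels), "dist" ([k1, k2, p1, p2, k3] as OpenCV has them; the pictures are not rectified), "R" (3x3) and "t" (3): a world point X has camera coordinates R X + t. Camera axes: x right, y down, z forward; pixel columns grow to the right and rows downward; lengths in mm; the calibration is good to about 2 mm. A picture is of the moment at which its call begins: read the wrist's pose just before it. camera_model takes no time and is no camera call; for the wrist camera it gives the pose at the moment of the call.
- bot.close_job(): hands the job in; it is judged then, once.
The state is a dict: "time": time; "joint_positions": joint angles; "dq": joint speeds; "tau": joint torques, N m; "tool_pos": TCP position; "tcp_rot": TCP orientation; "contact_force": force on the tool from outside, world axes, zero at the start; "moment": the same for the moment, N m; "grip_width": finger opening in mm; "finger_force": force on a finger pad.
Only numpy, scipy, OpenCV 4.12 (cv2) and the standard library are available. Lean on these libraries where they do the work, as an engineer would, in place of code of your own. Each camera call takes 0.05 s, during which the arm holds its last target. There are 200 camera calls.

## Working session

There is one attempt and no reset: what is moved stays moved. The work goes in short steps, Python scripts to look and compute and a tool call to move; the robot and the scene stay as the last step left them, time stands still between calls to the robot, and variables do not carry over. Pictures are saved under pics/ and viewed, at most 14 in all, crops included, and the job is handed in when it is done.

Besides the shell and the picture viewer there is one more tool, called after "Request:" as a command line: name --argument value ..., lists and objects as JSON in quotes. carry_out: Moves the arm, as the interface text tells. Its arguments: {"type":"object","properties":{"plan":{"type":"array"},"gripper":{"type":"number"}},"required":["plan"]}

```bash
mkdir -p pics
python3 - <<'E'
from plant import bot
import cv2,numpy as np
for n in("top","side"):
    cv2.imwrite(f"pics/{n}0.png",bot.capture(n)[:,:,::-1]); m=bot.camera_model(n); print(n,np.round(m["camera_matrix"],1).tolist(),m["dist"],np.round(m["R"],3).tolist(),np.round(m["t"]))
o=bot.get_obs();print(o, bot.grip_point_offset)
E
```

```text
top [[404.0, 0.0, 318.6], [0.0, 404.0, 204.1], [0.0, 0.0, 1.0]] [-0.07599447  0.          0.          0.          0.        ] [[-0.003, -1.0, -0.008], [-0.989, 0.004, -0.149], [0.149, 0.007, -0.989]] [ -6. 546. 946.]
side [[416.4, 0.0, 315.4], [0.0, 416.4, 192.5], [0.0, 0.0, 1.0]] [-0.00142843  0.          0.          0.          0.        ] [[-0.767, -0.641, 0.015], [-0.385, 0.442, -0.81], [0.513, -0.627, -0.586]] [417. 276. 894.]
{'time': 0.1, 'joint_positions': array([-1.40700784e+00,  3.42649398e-01,  1.52489815e+00,  9.61583392e-06,
        1.27540617e+00, -1.46004902e-01]), 'dq': array([-0.00084659, -0.0009579 , -0.003443  , -0.00123568,  0.00246036,
       -0.00115632]), 'tau': array([ 1.92255713e-03, -4.32003486e+01, -2.44693887e+01,  7.19511090e-02,
        5.25795948e-02, -5.39829011e-05]), 'tool_pos': array([ 160.01569349, -499.64823821,  226.12450172]), 'tcp_rot': array([-3.14024741e+00, -2.07114384e-04,  3.09790441e-01]), 'contact_force': array([-0.38366879,  0.54655252, -0.09850391]), 'moment': array([ 0.01351058, -0.03833712, -0.00468021]), 'finger_force': 0.0, 'grip_width': 92.10798897173218} 18.8
```

View pics/top0.png

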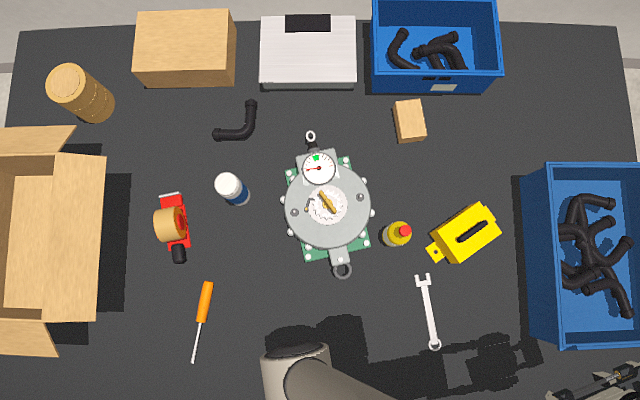

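View pics/side0.png

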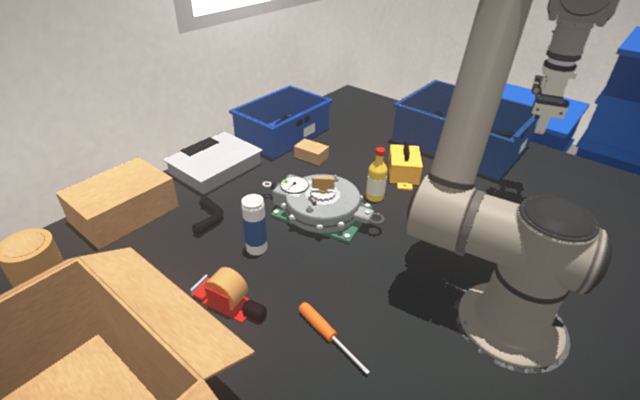

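The top view shows the balancer centred near (328,206), the gauge at (319,168) pointing left, the key blade from (320,194) to (334,210) and the guard at (466,233). In the side view the bottle stands between the guard and the balancer.

```bash
cat > h.py <<'E'
from plant import bot
import cv2,numpy as np
def px2w(m,uv,z):
    n=cv2.undistortPoints(np.array(uv,float).reshape(-1,1,2),m["camera_matrix"],np.array(m["dist"])).reshape(-1,2)
    R=np.array(m["R"]);C=-R.T@np.array(m["t"]).ravel()
    d=np.c_[n,np.ones(len(n))]@R
    z=np.broadcast_to(z,len(n))
    return C+d*((z-C[2])/d[:,2])[:,None]
def w2px(m,X):
    return cv2.projectPoints(np.array(X,float).reshape(-1,1,3),cv2.Rodrigues(np.array(m["R"]))[0],np.array(m["t"],float).ravel(),m["camera_matrix"],np.array(m["dist"]))[0].reshape(-1,2)
def st():
    o=bot.get_obs();print({k:np.round(o[k],3).tolist() for k in("time","joint_positions","tool_pos","tcp_rot","contact_force","moment","grip_width","finger_force")})
E
python3 - <<'E'
from h import *
m=bot.camera_model("top")
print(px2w(m,[(328,206),(319,168),(320,194),(334,210),(466,233),(463,240),(488,222),(398,236),(405,230),(230,185)],[66,73,122,122,98,98,98,0,165,155]).round())
w=bot.camera_model("wrist");print({k:np.round(v,2).tolist() for k,v in w.items()})
a=cv2.imread("pics/top0.png")
c=np.hstack([cv2.resize(a[120:280,270:390],None,fx=3.3,fy=3.3,interpolation=cv2.INTER_CUBIC),cv2.resize(a[120:280,385:505],None,fx=3.3,fy=3.3,interpolation=cv2.INTER_CUBIC)])
cv2.imwrite("pics/c0.png",c);print(c.shape)
E
```

```text
[[ 538.  -31.   66.]
 [ 629.  -10.   73.]
 [ 557.  -12.  122.]
 [ 521.  -43.  122.]
 [ 469. -346.   98.]
 [ 453. -339.   98.]
 [ 494. -400.   98.]
 [ 470. -208.    0.]
 [ 471. -192.  165.]
 [ 572.  185.  155.]]
{'camera_matrix': [[292.49, 0.0, 318.96], [0.0, 292.49, 199.73], [0.0, 0.0, 1.0]], 'dist': [-0.04, 0.0, 0.0, 0.0, 0.0], 'R': [[0.31, -0.95, -0.0], [-0.91, -0.29, 0.31], [-0.29, -0.09, -0.95]], 't': [-525.27, -38.62, 391.41]}
(528, 792, 3)
```

View pics/c0.png

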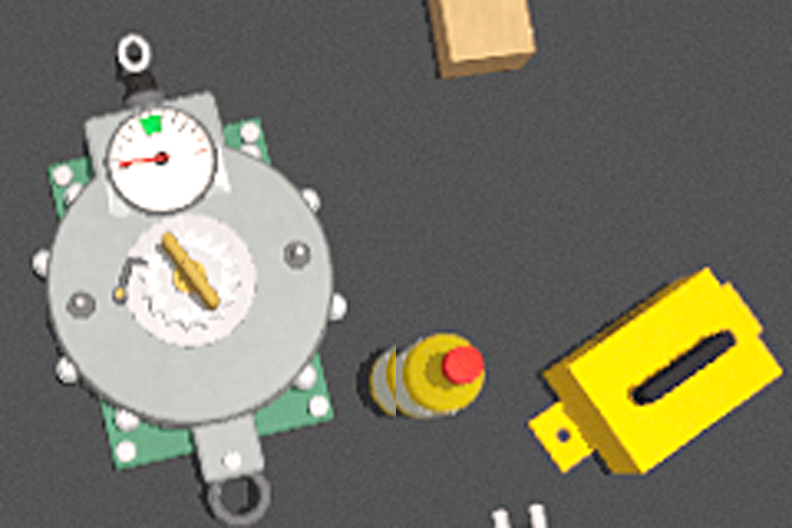

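The enlarged view shows the pins at crop (80,305) and (297,255), the green band just left of the top of the dial and the pointer near zero. I'll go over the balancer for a wrist view.

Request:
carry_out --plan '[{"tx": 28,"ty": 34,"tz": 10},{"tx": 29,"ty": 34,"tz": 10},{"tx": 29,"ty": 34,"tz": 10},{"tx": 29,"ty": 34},{"tx": 29,"ty": 34},{"tx": 29,"ty": 34},{"tx": 29,"ty": 34},{"tx": 29,"ty": 34},{"tx": 29,"ty": 34},{"tx": 29,"ty": 34},{"tx": 29,"ty": 34},{"tx": 29,"ty": 34}]'

```text
invalid input at $.plan[0]: expected keys tx, ty, tz, rx, ry, rz
```

Request:
carry_out --plan '[{"tx": 26,"ty": 34},{"tx": 20,"ty": 34},{},{},{}]'

```text
invalid input at $.plan[0]: expected keys tx, ty, tz, rx, ry, rz
```

```bash
cat > look.py <<'E'
from h import *
import sys
st()
w=bot.camera_model("wrist");im=bot.capture("wrist")[:,:,::-1]
n=sys.argv[1];cv2.imwrite(f"pics/{n}.png",im)
np.savez(f"{n}.npz",**w)
print(w2px(w,[(538,-31,66),(629,-10,73)]).round())
E
python3 look.py w1
```

```text
{'time': 0.1, 'joint_positions': [-1.407, 0.343, 1.525, 0.0, 1.275, -0.146], 'tool_pos': [160.016, -499.648, 226.125], 'tcp_rot': [-3.14, -0.0, 0.31], 'contact_force': [-0.384, 0.547, -0.099], 'moment': [0.014, -0.038, -0.005], 'grip_width': 92.108, 'finger_force': 0.0}
[[  46. -209.]
 [ 323.  207.]]
```

View pics/w1.png

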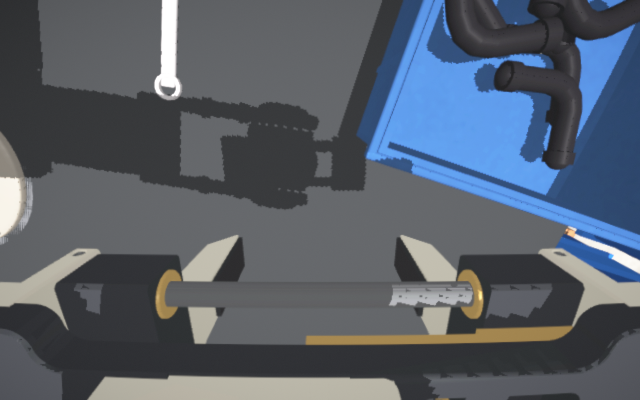

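All six keys are needed in each row, so the arm hasn't moved. This frame shows only the bench and the blue bin, with the fingers filling rows below 240, so I'll aim with the target ahead of the TCP.

Request:
carry_out --plan '[{"tx": 27,"ty": 38,"tz": 5,"rx": 0,"ry": 0,"rz": 0},{"tx": 27,"ty": 38,"tz": 5,"rx": 0,"ry": 0,"rz": 0},{"tx": 27,"ty": 38,"tz": 5,"rx": 0,"ry": 0,"rz": 0},{"tx": 27,"ty": 38,"tz": 5,"rx": 0,"ry": 0,"rz": 0},{"tx": 27,"ty": 38,"tz": 5,"rx": 0,"ry": 0,"rz": 0},{"tx": 27,"ty": 38,"tz": 5,"rx": 0,"ry": 0,"rz": 0},{"tx": 27,"ty": 38,"tz": 0,"rx": 0,"ry": 0,"rz": 0},{"tx": 27,"ty": 38,"tz": 0,"rx": 0,"ry": 0,"rz": 0},{"tx": 27,"ty": 38,"tz": 0,"rx": 0,"ry": 0,"rz": 0},{"tx": 27,"ty": 38,"tz": 0,"rx": 0,"ry": 0,"rz": 0},{"tx": 27,"ty": 38,"tz": 0,"rx": 0,"ry": 0,"rz": 0},{"tx": 23,"ty": 37,"tz": 0,"rx": 0,"ry": 0,"rz": 0}]'

```text
time: 1.35
tool_pos: [481.0, -43.1, 256.6]
tcp_rot: [3.141, 0.0, 0.31]
contact_force: [0.9, -0.5, -0.4]
grip_width: 92.0
finger_force: 0.0
```

Request:
carry_out --plan '[{"tx": 0,"ty": 0,"tz": 0,"rx": 0,"ry": 0,"rz": 0},{"tx": 0,"ty": 0,"tz": 0,"rx": 0,"ry": 0,"rz": 0},{"tx": 0,"ty": 0,"tz": 0,"rx": 0,"ry": 0,"rz": 0}]'

```text
time: 1.65
tool_pos: [479.6, -45.6, 256.5]
tcp_rot: [3.142, 0.001, 0.309]
contact_force: [0.2, -0.1, -0.7]
grip_width: 91.5
finger_force: 0.0
```

```bash
python3 look.py w2
```

```text
{'time': 1.65, 'joint_positions': [-0.254, 0.239, 1.584, -0.001, 1.318, 1.008], 'tool_pos': [479.575, -45.61, 256.507], 'tcp_rot': [3.142, 0.001, 0.309], 'contact_force': [0.202, -0.095, -0.714], 'moment': [0.026, 0.054, -0.013], 'grip_width': 91.538, 'finger_force': 0.0}
[[321. 127.]
 [329.  37.]]
```

View pics/w2.png

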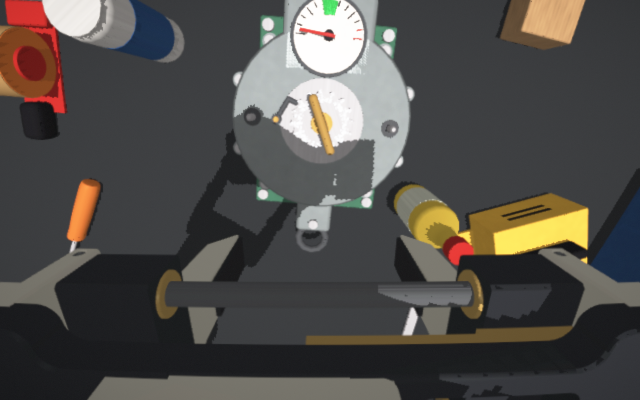

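The wrist view shows pins at (252,117) and (390,128), the gauge centre at (329,35), the green band at (330,6) and the blade from (313,96) to (330,153). I'll measure these by colour.

```bash
cat > meas.py <<'E'
from h import *
def gauge(img,m,gc,by,tag=""):
    """red/green directions on the dial, unprojected to z=73"""
    h=cv2.cvtColor(img,cv2.COLOR_BGR2HSV);ys,xs=np.mgrid[:400,:640]
    P=px2w(m,np.c_[xs.ravel(),ys.ravel()],73.);d=P[:,:2]-gc;r=np.hypot(*d.T);H,S,V=[h[...,i].ravel().astype(int) for i in range(3)]
    red=(r<32)&(r>8)&((H<8)|(H>172))&(S>170)&(V>90);g=(r<37)&(H>45)&(H<80)&(S>120)
    ax=np.arctan2(d[:,1],d[:,0]);z=by+np.pi/2
    f=lambda k:(z-np.angle(np.exp(1j*ax[k]).mean())+np.pi)%(2*np.pi)-np.pi
    print(tag,"pointer %.3f (n=%d) band %.3f (n=%d)"%(f(red),red.sum(),f(g),g.sum()))
def blade(img,m,c):
    h=cv2.cvtColor(img,cv2.COLOR_BGR2HSV);ys,xs=np.mgrid[:400,:640]
    P=px2w(m,np.c_[xs.ravel(),ys.ravel()],122.)[:,:2];H,S,V=[h[...,i].ravel().astype(int) for i in range(3)]
    k=(np.hypot(*(P-c).T)<45)&(H>10)&(H<28)&(S>110)&(V>70)
    q=P[k];(cx,cy),wh,a=cv2.minAreaRect(q.astype(np.float32));u,s,v=np.linalg.svd(q-q.mean(0),full_matrices=False)
    print("blade c",(round(cx),round(cy)),wh,"yaw %.3f"%(np.arctan2(v[0,1],v[0,0])%np.pi),k.sum())
E
python3 - <<'E'
from meas import *
w=dict(np.load("w2.npz"));t=bot.camera_model("top")
for n,m,p,g in(("w2",w,[(252,117),(390,128)],(329,35)),("top0",t,[(294.2,212.4),(360,197.3)],(318.8,167.9))):
    im=cv2.imread(f"pics/{n}.png")
    P=px2w(m,p,[82,82]);c=P.mean(0);d=P[0]-P[1];by=np.arctan2(d[1],d[0])-np.pi/2
    G=px2w(m,[g],73.)[0];e=(G-c)[:2]
    print(n,c.round(1),"pin dist",np.hypot(*d[:2]).round(1),"yaw pins %.3f"%by,"gauge",G.round(1),np.hypot(*e).round(1),"yaw %.3f"%np.arctan2(e[1],e[0]))
    gauge(im,m,G[:2],by,n);blade(im,m,c[:2])
E
```

```text
w2 [543.4 -29.   82. ] pin dist 152.7 yaw pins 0.232 gauge [630.5  -9.4  73. ] 89.3 yaw 0.221
w2 pointer 0.122 (n=31) band 1.512 (n=176)
blade c (545, -20) (65.35838317871094, 40.271488189697266) yaw 0.700 675
top0 [538.3 -28.5  82. ] pin dist 158.1 yaw pins 0.223 gauge [629.2  -9.1  73. ] 92.9 yaw 0.210
top0 pointer 0.156 (n=5) band 1.525 (n=26)
blade c (537, -26) (57.51311492919922, 20.733226776123047) yaw 0.605 147
```

Request:
carry_out --plan '[{"tx": 21,"ty": 5,"tz": 0,"rx": 0,"ry": 0,"rz": 0.13},{"tx": 21,"ty": 6,"tz": 0,"rx": 0,"ry": 0,"rz": 0.13},{"tx": 20,"ty": 6,"tz": 0,"rx": 0,"ry": 0,"rz": 0.13},{"tx": 0,"ty": 0,"tz": -30,"rx": 0,"ry": 0,"rz": 0},{"tx": 0,"ty": 0,"tz": -35,"rx": 0,"ry": 0,"rz": 0},{"tx": 0,"ty": 0,"tz": -35,"rx": 0,"ry": 0,"rz": 0},{"tx": 0,"ty": 0,"tz": -35,"rx": 0,"ry": 0,"rz": 0},{"tx": 0,"ty": 0,"tz": -20,"rx": 0,"ry": 0,"rz": 0},{"tx": 0,"ty": 0,"tz": -12,"rx": 0,"ry": 0,"rz": 0},{"tx": 0,"ty": 0,"tz": 0,"rx": 0,"ry": 0,"rz": 0},{"tx": 0,"ty": 0,"tz": 0,"rx": 0,"ry": 0,"rz": 0}]'

```text
time: 2.8
tool_pos: [542.6, -28.7, 90.7]
tcp_rot: [3.14, -0.001, 0.699]
contact_force: [1.2, -0.1, 0.1]
grip_width: 92.1
finger_force: 0.0
```

Request:
carry_out --plan '[{"tx": 0,"ty": 0,"tz": 0,"rx": 0,"ry": 0,"rz": 0},{"tx": 0,"ty": 0,"tz": 0,"rx": 0,"ry": 0,"rz": 0},{"tx": 0,"ty": 0,"tz": 0,"rx": 0,"ry": 0,"rz": 0},{"tx": 0,"ty": 0,"tz": 0,"rx": 0,"ry": 0,"rz": 0},{"tx": 0,"ty": 0,"tz": 0,"rx": 0,"ry": 0,"rz": 0},{"tx": 0,"ty": 0,"tz": 0,"rx": 0,"ry": 0,"rz": 0},{"tx": 0,"ty": 0,"tz": 0,"rx": 0,"ry": 0,"rz": 0}]' --gripper 1

```text
time: 3.5
tool_pos: [542.1, -28.0, 89.7]
tcp_rot: [3.142, 0.0, 0.7]
contact_force: [-0.2, 0.0, 0.4]
grip_width: 40.7
finger_force: 0.0
```

```bash
python3 -c "
from h import *
st()"
```

```text
{'time': 3.5, 'joint_positions': [-0.193, 0.52, 1.656, -0.0, 0.965, 0.678], 'tool_pos': [542.082, -28.004, 89.733], 'tcp_rot': [3.142, 0.0, 0.7], 'contact_force': [-0.155, 0.003, 0.364], 'moment': [-0.025, -0.04, -0.061], 'grip_width': 40.68, 'finger_force': 0.0}
```

Request:
carry_out --plan '[{"tx": 0,"ty": 0,"tz": 0,"rx": 0,"ry": 0,"rz": 0},{"tx": 0,"ty": 0,"tz": 0,"rx": 0,"ry": 0,"rz": 0},{"tx": 0,"ty": 0,"tz": 0,"rx": 0,"ry": 0,"rz": 0},{"tx": 0,"ty": 0,"tz": 0,"rx": 0,"ry": 0,"rz": 0},{"tx": 0,"ty": 0,"tz": 0,"rx": 0,"ry": 0,"rz": 0},{"tx": 0,"ty": 0,"tz": 0,"rx": 0,"ry": 0,"rz": 0},{"tx": 0,"ty": 0,"tz": 0,"rx": 0,"ry": 0,"rz": 0}]'

```text
time: 4.2
tool_pos: [542.4, -28.3, 89.7]
tcp_rot: [3.141, -0.0, 0.699]
contact_force: [2.3, -2.1, -1.9]
grip_width: 9.2
finger_force: 29.5
```

Request:
carry_out --plan '[{"tx": 0,"ty": 0,"tz": 0,"rx": 0,"ry": 0,"rz": -0.13},{"tx": 0,"ty": 0,"tz": 0,"rx": 0,"ry": 0,"rz": -0.13},{"tx": 0,"ty": 0,"tz": 0,"rx": 0,"ry": 0,"rz": -0.13},{"tx": 0,"ty": 0,"tz": 0,"rx": 0,"ry": 0,"rz": -0.13},{"tx": 0,"ty": 0,"tz": 0,"rx": 0,"ry": 0,"rz": -0.13},{"tx": 0,"ty": 0,"tz": 0,"rx": 0,"ry": 0,"rz": -0.13},{"tx": 0,"ty": 0,"tz": 0,"rx": 0,"ry": 0,"rz": -0.13},{"tx": 0,"ty": 0,"tz": 0,"rx": 0,"ry": 0,"rz": -0.13},{"tx": 0,"ty": 0,"tz": 0,"rx": 0,"ry": 0,"rz": -0.13},{"tx": 0,"ty": 0,"tz": 0,"rx": 0,"ry": 0,"rz": -0.13},{"tx": 0,"ty": 0,"tz": 0,"rx": 0,"ry": 0,"rz": 0},{"tx": 0,"ty": 0,"tz": 0,"rx": 0,"ry": 0,"rz": 0}]'

```text
time: 5.4
tool_pos: [542.3, -28.0, 89.8]
tcp_rot: [-3.141, -0.0, -0.596]
contact_force: [3.0, -0.6, -3.0]
grip_width: 8.7
finger_force: 30.0
```

Run:
```python
from meas import *
st()
t=bot.camera_model("top");im=bot.capture("top")[:,:,::-1].copy()
gauge(im,t,np.array([629.7,-9.2]),.222)
cv2.imwrite("pics/t1.png",cv2.resize(im[120:280,230:430],None,fx=3,fy=3))
```

```text
{'time': 5.4, 'joint_positions': [-0.193, 0.521, 1.655, -0.0, 0.965, 1.975], 'tool_pos': [542.348, -27.964, 89.755], 'tcp_rot': [-3.141, -0.0, -0.596], 'contact_force': [2.993, -0.558, -3.036], 'moment': [-0.032, -0.424, 0.083], 'grip_width': 8.663, 'finger_force': 29.983}
 pointer nan (n=0) band nan (n=0)meas.py:8: RuntimeWarning: Mean of empty slice.
  f=lambda k:(z-np.angle(np.exp(1j*ax[k]).mean())+np.pi)%(2*np.pi)-np.pi
  ret = ret.dtype.type(ret / rcount)
```

View pics/t1.png

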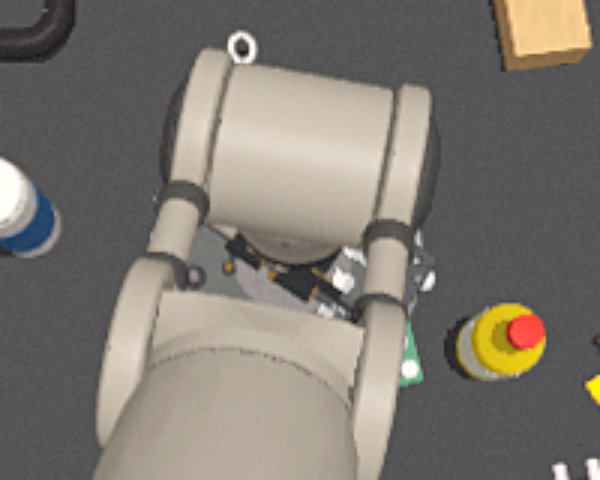

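The arm hides the gauge in the top view, so I'll use the wrist camera. I'll release, turn back half a turn and take the next bite.

Request:
carry_out --plan '[{"tx": 0,"ty": 0,"tz": 0,"rx": 0,"ry": 0,"rz": 0},{"tx": 0,"ty": 0,"tz": 0,"rx": 0,"ry": 0,"rz": 0},{"tx": 0,"ty": 0,"tz": 0,"rx": 0,"ry": 0,"rz": 0},{"tx": 0,"ty": 0,"tz": 0,"rx": 0,"ry": 0,"rz": 0},{"tx": 0,"ty": 0,"tz": 0,"rx": 0,"ry": 0,"rz": 0},{"tx": 0,"ty": 0,"tz": 0,"rx": 0,"ry": 0,"rz": 0},{"tx": 0,"ty": 0,"tz": 0,"rx": 0,"ry": 0,"rz": 0},{"tx": 0,"ty": 0,"tz": 0,"rx": 0,"ry": 0,"rz": 0},{"tx": 0,"ty": 0,"tz": 0,"rx": 0,"ry": 0,"rz": 0},{"tx": 0,"ty": 0,"tz": 0,"rx": 0,"ry": 0,"rz": 0},{"tx": 0,"ty": 0,"tz": 0,"rx": 0,"ry": 0,"rz": 0},{"tx": 0,"ty": 0,"tz": 0,"rx": 0,"ry": 0,"rz": 0}]' --gripper 0

```text
time: 6.65
tool_pos: [542.1, -28.0, 89.7]
tcp_rot: [3.142, -0.0, -0.6]
contact_force: [0.7, -0.1, 0.2]
grip_width: 91.4
finger_force: 0.0
```

Request:
carry_out --plan '[{"tx": 0,"ty": 0,"tz": 0,"rx": 0,"ry": 0,"rz": 0.14},{"tx": 0,"ty": 0,"tz": 0,"rx": 0,"ry": 0,"rz": 0.14},{"tx": 0,"ty": 0,"tz": 0,"rx": 0,"ry": 0,"rz": 0.14},{"tx": 0,"ty": 0,"tz": 0,"rx": 0,"ry": 0,"rz": 0.14},{"tx": 0,"ty": 0,"tz": 0,"rx": 0,"ry": 0,"rz": 0.14},{"tx": 0,"ty": 0,"tz": 0,"rx": 0,"ry": 0,"rz": 0.14},{"tx": 0,"ty": 0,"tz": 0,"rx": 0,"ry": 0,"rz": 0.14}]'

```text
time: 7.35
tool_pos: [542.1, -28.0, 89.7]
tcp_rot: [3.142, 0.0, 0.386]
contact_force: [0.1, 0.5, 0.7]
grip_width: 91.8
finger_force: 0.0
```

Run:
```python
from meas import *
st()
t=bot.camera_model("wrist");im=bot.capture("wrist")[:,:,::-1].copy()
print(w2px(t,[(629.7,-9.2,73)]))
gauge(im,t,np.array([629.7,-9.2]),.222);blade(im,t,np.array([542,-28.5]))
cv2.imwrite("pics/w3.png",im)
```

```text
{'time': 7.35, 'joint_positions': [-0.193, 0.52, 1.656, -0.0, 0.965, 0.992], 'tool_pos': [542.058, -28.025, 89.72], 'tcp_rot': [3.142, 0.0, 0.386], 'contact_force': [0.129, 0.506, 0.712], 'moment': [0.043, -0.006, 0.005], 'grip_width': 91.833, 'finger_force': 0.0}
[[344.59812107  97.05607645]]
 pointer 0.771 (n=204) band 1.513 (n=671)
blade c (537, -28) (71.93194580078125, 60.717105865478516) yaw 0.342 4089
```

View pics/w3.png

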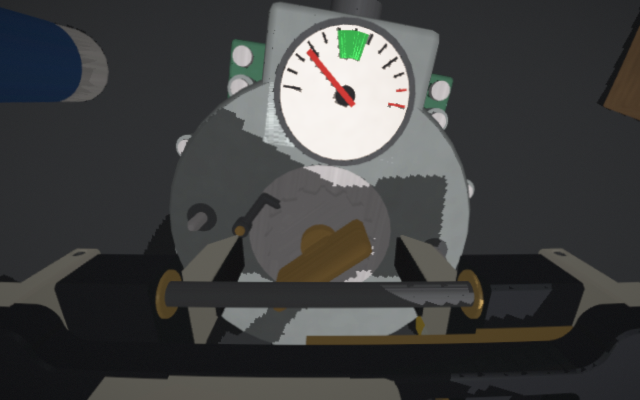

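The gauge is clear in this frame: centre (345,97), pointer 0.77 towards (310,52), green band at 1.51 around (352,44). The key stands at about 1.54, so four more teeth put the pointer near 1.56. I'll take those in two bites.

Request:
carry_out --plan '[{"tx": 0,"ty": 0,"tz": 0,"rx": 0,"ry": 0,"rz": 0.14},{"tx": 0,"ty": 0,"tz": 0,"rx": 0,"ry": 0,"rz": 0.14},{"tx": 0,"ty": 0,"tz": 0,"rx": 0,"ry": 0,"rz": 0.14},{"tx": 0,"ty": 0,"tz": 0,"rx": 0,"ry": 0,"rz": 0.14},{"tx": 0,"ty": 0,"tz": 0,"rx": 0,"ry": 0,"rz": 0.14},{"tx": 0,"ty": 0,"tz": 0,"rx": 0,"ry": 0,"rz": 0.14},{"tx": 0,"ty": 0,"tz": 0,"rx": 0,"ry": 0,"rz": 0.14},{"tx": 0,"ty": 0,"tz": 0,"rx": 0,"ry": 0,"rz": 0.14},{"tx": 0,"ty": 0,"tz": 0,"rx": 0,"ry": 0,"rz": 0.14},{"tx": 0,"ty": 0,"tz": 0,"rx": 0,"ry": 0,"rz": 0.14},{"tx": 0,"ty": 0,"tz": 0,"rx": 0,"ry": 0,"rz": 0.14},{"tx": 0,"ty": 0,"tz": 0,"rx": 0,"ry": 0,"rz": 0.14}]'

```text
time: 8.6
tool_pos: [542.1, -28.0, 89.7]
tcp_rot: [3.141, 0.0, 2.063]
contact_force: [-0.2, 0.5, -0.8]
grip_width: 91.9
finger_force: 0.0
```

Request:
carry_out --plan '[{"tx": 0,"ty": 0,"tz": 0,"rx": 0,"ry": 0,"rz": 0.14},{"tx": 0,"ty": 0,"tz": 0,"rx": 0,"ry": 0,"rz": 0.14},{"tx": 0,"ty": 0,"tz": 0,"rx": 0,"ry": 0,"rz": 0.14},{"tx": 0,"ty": 0,"tz": 0,"rx": 0,"ry": 0,"rz": 0.07},{"tx": 0,"ty": 0,"tz": 0,"rx": 0,"ry": 0,"rz": 0}]'

```text
time: 9.1
tool_pos: [542.1, -28.0, 89.7]
tcp_rot: [3.141, 0.0, 2.548]
contact_force: [0.4, -0.4, 0.2]
grip_width: 91.6
finger_force: 0.0
```

Request:
carry_out --plan '[{"tx": 0,"ty": 0,"tz": 0,"rx": 0,"ry": 0,"rz": 0},{"tx": 0,"ty": 0,"tz": 0,"rx": 0,"ry": 0,"rz": 0},{"tx": 0,"ty": 0,"tz": 0,"rx": 0,"ry": 0,"rz": 0},{"tx": 0,"ty": 0,"tz": 0,"rx": 0,"ry": 0,"rz": 0},{"tx": 0,"ty": 0,"tz": 0,"rx": 0,"ry": 0,"rz": 0},{"tx": 0,"ty": 0,"tz": 0,"rx": 0,"ry": 0,"rz": 0},{"tx": 0,"ty": 0,"tz": 0,"rx": 0,"ry": 0,"rz": 0},{"tx": 0,"ty": 0,"tz": 0,"rx": 0,"ry": 0,"rz": 0},{"tx": 0,"ty": 0,"tz": 0,"rx": 0,"ry": 0,"rz": 0},{"tx": 0,"ty": 0,"tz": 0,"rx": 0,"ry": 0,"rz": 0},{"tx": 0,"ty": 0,"tz": 0,"rx": 0,"ry": 0,"rz": 0},{"tx": 0,"ty": 0,"tz": 0,"rx": 0,"ry": 0,"rz": 0}]' --gripper 1

```text
time: 10.3
tool_pos: [542.3, -27.9, 89.7]
tcp_rot: [3.141, 0.0, 2.55]
contact_force: [1.8, -0.2, -0.2]
grip_width: 9.1
finger_force: 29.9
```

Request:
carry_out --plan '[{"tx": 0,"ty": 0,"tz": 0,"rx": 0,"ry": 0,"rz": 0},{"tx": 0,"ty": 0,"tz": 0,"rx": 0,"ry": 0,"rz": 0}]'

```text
time: 10.5
tool_pos: [542.2, -27.9, 89.7]
tcp_rot: [3.141, 0.0, 2.55]
contact_force: [0.7, 1.7, -1.1]
grip_width: 8.7
finger_force: 29.9
```

Request:
carry_out --plan '[{"tx": 0,"ty": 0,"tz": 0,"rx": 0,"ry": 0,"rz": -0.13},{"tx": 0,"ty": 0,"tz": 0,"rx": 0,"ry": 0,"rz": -0.13},{"tx": 0,"ty": 0,"tz": 0,"rx": 0,"ry": 0,"rz": -0.13},{"tx": 0,"ty": 0,"tz": 0,"rx": 0,"ry": 0,"rz": -0.13},{"tx": 0,"ty": 0,"tz": 0,"rx": 0,"ry": 0,"rz": -0.13},{"tx": 0,"ty": 0,"tz": 0,"rx": 0,"ry": 0,"rz": -0.13},{"tx": 0,"ty": 0,"tz": 0,"rx": 0,"ry": 0,"rz": -0.13},{"tx": 0,"ty": 0,"tz": 0,"rx": 0,"ry": 0,"rz": 0},{"tx": 0,"ty": 0,"tz": 0,"rx": 0,"ry": 0,"rz": 0}]'

```text
time: 11.4
tool_pos: [542.5, -27.8, 89.7]
tcp_rot: [3.14, -0.0, 1.643]
contact_force: [4.1, 3.2, -2.2]
grip_width: 8.9
finger_force: 29.9
```

Request:
carry_out --plan '[{"tx": 0,"ty": 0,"tz": 0,"rx": 0,"ry": 0,"rz": 0},{"tx": 0,"ty": 0,"tz": 0,"rx": 0,"ry": 0,"rz": 0},{"tx": 0,"ty": 0,"tz": 0,"rx": 0,"ry": 0,"rz": 0},{"tx": 0,"ty": 0,"tz": 0,"rx": 0,"ry": 0,"rz": 0},{"tx": 0,"ty": 0,"tz": 0,"rx": 0,"ry": 0,"rz": 0.1},{"tx": 0,"ty": 0,"tz": 0,"rx": 0,"ry": 0,"rz": 0}]' --gripper 0.6

```text
time: 12.0
tool_pos: [541.9, -28.2, 89.7]
tcp_rot: [-3.141, 0.0, 1.741]
contact_force: [-0.4, 0.2, 0.1]
grip_width: 36.4
finger_force: 0.0
```

Request:
carry_out --plan '[{"tx": 0,"ty": 0,"tz": 0,"rx": 0,"ry": 0,"rz": 0},{"tx": 0,"ty": 0,"tz": 0,"rx": 0,"ry": 0,"rz": 0},{"tx": 0,"ty": 0,"tz": 0,"rx": 0,"ry": 0,"rz": 0},{"tx": 0,"ty": 0,"tz": 0,"rx": 0,"ry": 0,"rz": 0},{"tx": 0,"ty": 0,"tz": 0,"rx": 0,"ry": 0,"rz": 0},{"tx": 0,"ty": 0,"tz": 0,"rx": 0,"ry": 0,"rz": 0},{"tx": 0,"ty": 0,"tz": 0,"rx": 0,"ry": 0,"rz": 0}]' --gripper 1

```text
time: 12.7
tool_pos: [542.6, -28.1, 89.8]
tcp_rot: [3.141, 0.0, 1.74]
contact_force: [4.7, 0.1, -2.5]
grip_width: 8.9
finger_force: 29.9
```

Request:
carry_out --plan '[{"tx": 0,"ty": 0,"tz": 0,"rx": 0,"ry": 0,"rz": -0.11},{"tx": 0,"ty": 0,"tz": 0,"rx": 0,"ry": 0,"rz": -0.11},{"tx": 0,"ty": 0,"tz": 0,"rx": 0,"ry": 0,"rz": -0.11},{"tx": 0,"ty": 0,"tz": 0,"rx": 0,"ry": 0,"rz": -0.11},{"tx": 0,"ty": 0,"tz": 0,"rx": 0,"ry": 0,"rz": -0.11},{"tx": 0,"ty": 0,"tz": 0,"rx": 0,"ry": 0,"rz": -0.11},{"tx": 0,"ty": 0,"tz": 0,"rx": 0,"ry": 0,"rz": -0.11},{"tx": 0,"ty": 0,"tz": 0,"rx": 0,"ry": 0,"rz": -0.11},{"tx": 0,"ty": 0,"tz": 0,"rx": 0,"ry": 0,"rz": 0},{"tx": 0,"ty": 0,"tz": 0,"rx": 0,"ry": 0,"rz": 0}]'

```text
time: 13.7
tool_pos: [542.6, -28.1, 89.8]
tcp_rot: [3.141, -0.001, 0.863]
contact_force: [5.2, -0.3, -4.4]
grip_width: 8.9
finger_force: 29.9
```

Request:
carry_out --plan '[{"tx": 0,"ty": 0,"tz": 0,"rx": 0,"ry": 0,"rz": 0},{"tx": 0,"ty": 0,"tz": 0,"rx": 0,"ry": 0,"rz": 0},{"tx": 0,"ty": 0,"tz": 0,"rx": 0,"ry": 0,"rz": 0},{"tx": 0,"ty": 0,"tz": 0,"rx": 0,"ry": 0,"rz": 0},{"tx": 0,"ty": 0,"tz": 0,"rx": 0,"ry": 0,"rz": 0},{"tx": 0,"ty": 0,"tz": 0,"rx": 0,"ry": 0,"rz": 0},{"tx": 0,"ty": 0,"tz": 0,"rx": 0,"ry": 0,"rz": 0},{"tx": 0,"ty": 0,"tz": 0,"rx": 0,"ry": 0,"rz": 0},{"tx": 0,"ty": 0,"tz": 0,"rx": 0,"ry": 0,"rz": 0},{"tx": 0,"ty": 0,"tz": 0,"rx": 0,"ry": 0,"rz": 0},{"tx": 0,"ty": 0,"tz": 0,"rx": 0,"ry": 0,"rz": 0}]' --gripper 0

```text
time: 14.8
tool_pos: [542.1, -28.0, 89.7]
tcp_rot: [3.141, 0.0, 0.86]
contact_force: [0.5, 0.2, 0.3]
grip_width: 89.8
finger_force: 0.0
```

Request:
carry_out --plan '[{"tx": 0,"ty": 0,"tz": 30,"rx": 0,"ry": 0,"rz": -0.11},{"tx": 0,"ty": 0,"tz": 40,"rx": 0,"ry": 0,"rz": -0.11},{"tx": -20,"ty": -5,"tz": 40,"rx": 0,"ry": 0,"rz": -0.11},{"tx": -20,"ty": -5,"tz": 40,"rx": 0,"ry": 0,"rz": -0.11},{"tx": -20,"ty": -5,"tz": 20,"rx": 0,"ry": 0,"rz": -0.11},{"tx": 0,"ty": 0,"tz": 0,"rx": 0,"ry": 0,"rz": -0.11},{"tx": 0,"ty": 0,"tz": 0,"rx": 0,"ry": 0,"rz": 0},{"tx": 0,"ty": 0,"tz": 0,"rx": 0,"ry": 0,"rz": 0}]'

```text
time: 15.6
tool_pos: [482.0, -43.0, 259.4]
tcp_rot: [-3.141, 0.001, 0.203]
contact_force: [-0.6, -0.6, -1.0]
grip_width: 91.8
finger_force: 0.0
```

```bash
cat > chk.py <<'E'
from meas import *
import sys
st()
t=bot.camera_model("wrist");im=bot.capture("wrist")[:,:,::-1].copy()
gauge(im,t,np.array([629.7,-9.2]),.222)
cv2.imwrite(f"pics/{sys.argv[1]}.png",im);np.savez(sys.argv[1]+".npz",**t)
E
python3 chk.py w4
```

```text
{'time': 15.6, 'joint_positions': [-0.247, 0.241, 1.574, -0.0, 1.327, 1.121], 'tool_pos': [481.983, -42.956, 259.411], 'tcp_rot': [-3.141, 0.001, 0.203], 'contact_force': [-0.627, -0.594, -0.951], 'moment': [0.001, -0.023, 0.014], 'grip_width': 91.761, 'finger_force': 0.0}
 pointer 1.454 (n=28) band 1.542 (n=114)
```

View pics/w4.png

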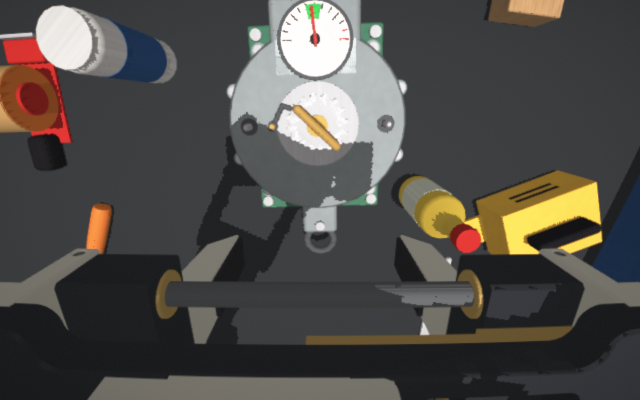

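The pointer (red, tip near (313,10)) rests inside the green band: pointer 1.45–1.5 against band 1.53 ± 0.25, with the key released. Next I take a closer wrist view to get the pins exactly, and I'll compute the rib pose from the top picture.

Request:
carry_out --plan '[{"tx": 10,"ty": 2,"tz": -40,"rx": 0,"ry": 0,"rz": 0},{"tx": 10,"ty": 2,"tz": -40,"rx": 0,"ry": 0,"rz": 0},{"tx": 0,"ty": 0,"tz": -20,"rx": 0,"ry": 0,"rz": 0},{"tx": 0,"ty": 0,"tz": 0,"rx": 0,"ry": 0,"rz": 0},{"tx": 0,"ty": 0,"tz": 0,"rx": 0,"ry": 0,"rz": 0},{"tx": 0,"ty": 0,"tz": 0,"rx": 0,"ry": 0,"rz": 0}]'

```text
time: 16.25
tool_pos: [502.9, -39.2, 161.0]
tcp_rot: [3.141, -0.002, 0.2]
contact_force: [0.3, 0.2, -0.8]
grip_width: 91.8
finger_force: 0.0
```

```bash
python3 chk.py w5
python3 - <<'E'
from h import *
w=dict(np.load("w5.npz"));im=cv2.imread("pics/w5.png")
s=np.array([542.5,-28.2]);u=np.array([-np.sin(.222),np.cos(.222)])
cr=[]
for k in(1,-1):
    p=w2px(w,[np.r_[s+k*80*u,84]])[0];print(k,p.round(1));x,y=np.round(p).astype(int)-24
    cr.append(cv2.resize(im[max(y,0):y+48,max(x,0):x+48],(380,380),interpolation=cv2.INTER_CUBIC));print("crop origin",x,y)
cv2.imwrite("pics/pins.png",np.hstack(cr))
t=bot.camera_model("top");a=cv2.imread("pics/top0.png");h=cv2.cvtColor(a,cv2.COLOR_BGR2HSV)
yel=((h[...,0]>22)&(h[...,0]<34)&(h[...,1]>150)&(h[...,2]>90)).astype(np.uint8);yel[:,:425]=0
c=max(cv2.findContours(yel,cv2.RETR_EXTERNAL,cv2.CHAIN_APPROX_NONE)[0],key=cv2.contourArea)
f=cv2.drawContours(np.zeros_like(yel),[c],-1,1,-1)
k=(f>0)&(h[...,2]<70);ys,xs=np.nonzero(k);P=px2w(t,np.c_[xs,ys],98.)[:,:2]
(r,wh,ang)=cv2.minAreaRect(P.astype(np.float32));v=np.linalg.svd(P-P.mean(0))[2][0]
print("rib",len(P),r,wh,"mean",P.mean(0),"yaw %.3f"%(np.arctan2(v[1],v[0])%np.pi))
E
```

```text
{'time': 16.25, 'joint_positions': [-0.23, 0.369, 1.681, -0.0, 1.09, 1.141], 'tool_pos': [502.931, -39.197, 160.976], 'tcp_rot': [3.141, -0.002, 0.2], 'contact_force': [0.338, 0.171, -0.776], 'moment': [-0.004, 0.024, 0.007], 'grip_width': 91.765, 'finger_force': 0.0}
 pointer 1.456 (n=80) band 1.529 (n=143)
1 [215.7 163.5]
crop origin 192 139
-1 [412.8 159.3]
crop origin 389 135
rib 197 (473.89483642578125, -360.4374084472656) (13.934884071350098, 82.55069732666016) mean [ 473.59638322 -359.94754223] yaw 2.139
```

View pics/pins.png

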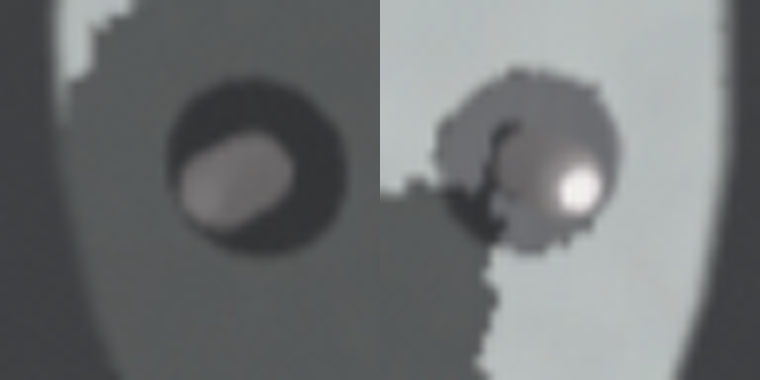

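The pins stand on round washers. The left washer is centred at about (224.6,159.8) and the right one at (407.8,155.4) in w5, and both pin tops lean outward as perspective predicts.

Run:
```python
from h import *
w=dict(np.load("w5.npz"))
for nm,p,z in(("washer",[(224.6,159.8),(407.8,155.4)],66.5),("pintop",[(192+213/7.92,139+192/7.92),(389+(575-380)/7.92,135+185/7.92)],83.)):
    P=px2w(w,p,[z,z]);d=P[0]-P[1];print(nm,P.round(1).tolist(),"c",P.mean(0).round(1),"dist %.1f yaw %.4f"%(np.hypot(*d[:2]),np.arctan2(d[1],d[0])-np.pi/2))
```

```text
washer [[525.2, 48.0, 66.5], [560.6, -107.1, 66.5]] c [542.9 -29.6  66.5] dist 159.1 yaw 0.2246
pintop [[525.3, 47.6, 83.0], [560.9, -107.0, 83.0]] c [543.1 -29.7  83. ] dist 158.7 yaw 0.2258
```

Request:
carry_out --plan '[{"tx": 0,"ty": 0,"tz": 45,"rx": 0,"ry": 0,"rz": 0.14},{"tx": 0,"ty": 0,"tz": 30,"rx": 0,"ry": 0,"rz": 0.14},{"tx": 0,"ty": -34,"tz": 0,"rx": 0,"ry": 0,"rz": 0.14},{"tx": 0,"ty": -35,"tz": 0,"rx": 0,"ry": 0,"rz": 0.14},{"tx": 0,"ty": -35,"tz": 0,"rx": 0,"ry": 0,"rz": 0.14},{"tx": 0,"ty": -35,"tz": 0,"rx": 0,"ry": 0,"rz": 0.14},{"tx": 0,"ty": -35,"tz": 0,"rx": 0,"ry": 0,"rz": 0.14},{"tx": 0,"ty": -35,"tz": 0,"rx": 0,"ry": 0,"rz": 0.14},{"tx": 0,"ty": -35,"tz": 0,"rx": 0,"ry": 0,"rz": 0.14},{"tx": 0,"ty": -35,"tz": 0,"rx": 0,"ry": 0,"rz": 0.14},{"tx": 0,"ty": -35,"tz": 0,"rx": 0,"ry": 0,"rz": 0.14},{"tx": 0,"ty": -40,"tz": 0,"rx": 0,"ry": 0,"rz": 0.14}]'

```text
time: 17.5
tool_pos: [502.2, -394.3, 236.5]
tcp_rot: [3.14, 0.002, 1.886]
contact_force: [0.2, -0.2, 0.7]
grip_width: 91.8
finger_force: 0.0
```

Request:
carry_out --plan '[{"tx": -8,"ty": 0,"tz": -20,"rx": 0,"ry": 0,"rz": 0.14},{"tx": 0,"ty": 0,"tz": -16,"rx": 0,"ry": 0,"rz": 0.12},{"tx": 0,"ty": 0,"tz": 0,"rx": 0,"ry": 0,"rz": 0},{"tx": 0,"ty": 0,"tz": 0,"rx": 0,"ry": 0,"rz": 0},{"tx": 0,"ty": 0,"tz": 0,"rx": 0,"ry": 0,"rz": 0}]'

```text
time: 18.0
tool_pos: [494.8, -393.2, 200.6]
tcp_rot: [3.141, 0.003, 2.138]
contact_force: [-0.2, -0.7, 0.7]
grip_width: 92.0
finger_force: 0.0
```

Run:
```python
from h import *
st()
w=bot.camera_model("wrist");im=bot.capture("wrist")[:,:,::-1].copy();cv2.imwrite("pics/w6.png",im);np.savez("w6.npz",**w)
h=cv2.cvtColor(im,cv2.COLOR_BGR2HSV)
ys,xs=np.mgrid[:400,:640];P=px2w(w,np.c_[xs.ravel(),ys.ravel()],98.)[:,:2]
k=(h[...,2].ravel()<45)&(np.hypot(*(P-[474,-361]).T)<48)&(ys.ravel()<240)
q=P[k];print(k.sum(),cv2.minAreaRect(q.astype(np.float32)))
v=np.linalg.svd(q-q.mean(0),full_matrices=False)[2][0];print(q.mean(0),np.arctan2(v[1],v[0])%np.pi)
print(w2px(w,[(474,-360,98)]))
```

```text
{'time': 18.0, 'joint_positions': [-0.793, 0.558, 1.248, 0.0, 1.333, -1.36], 'tool_pos': [494.768, -393.245, 200.601], 'tcp_rot': [3.141, 0.003, 2.138], 'contact_force': [-0.198, -0.675, 0.665], 'moment': [0.049, -0.129, 0.011], 'grip_width': 91.957, 'finger_force': 0.0}
1007 ((474.9417419433594, -365.1207580566406), (10.83753776550293, 76.05316162109375), 33.663856506347656)
[ 474.11756877 -363.8260224 ] 2.158965365974768
[[319.68516079 156.4384403 ]]
```

View pics/w6.png

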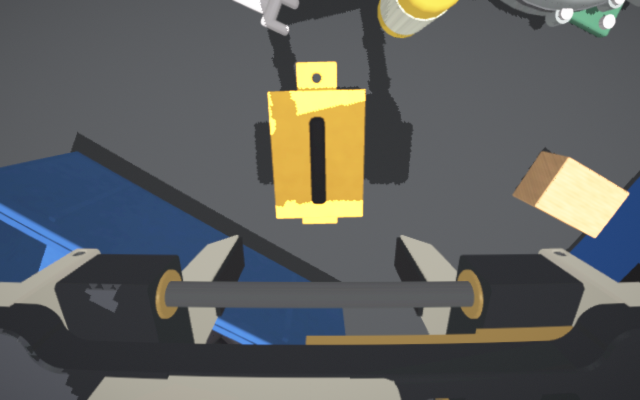

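The rib is at column 318, rows 118–205, and the front foot's hole is at (317,78). I'll check the guard centre from the hole and the rib ends.

Run:
```python
from h import *
w=dict(np.load("w6.npz"))
H=px2w(w,[(317,78)],6.)[0];R=px2w(w,[(318,118),(318,205)],98.)
print(H,R)
d=(H-R.mean(0))[:2];print(R.mean(0),np.hypot(*d),np.arctan2(d[1],d[0]))
for yw in(2.14,2.16):print(H[:2]-80*np.array([np.cos(yw),np.sin(yw)]))
```

```text
[ 432.53719588 -300.03389931    6.        ] [[ 454.93531715 -332.81974576   98.        ]
 [ 497.29007171 -399.42185518   98.        ]]
[ 476.11269443 -366.12080047   98.        ] 79.15998091106611 2.1537280301523394
[ 475.65411183 -367.42033385]
[ 476.99312758 -366.54457618]
```

Request:
carry_out --plan '[{"tx": -9,"ty": 13,"tz": 0,"rx": 0,"ry": 0,"rz": 0.014},{"tx": -10,"ty": 14,"tz": -25,"rx": 0,"ry": 0,"rz": 0},{"tx": 0,"ty": 0,"tz": -30,"rx": 0,"ry": 0,"rz": 0},{"tx": 0,"ty": 0,"tz": -30,"rx": 0,"ry": 0,"rz": 0},{"tx": 0,"ty": 0,"tz": -22,"rx": 0,"ry": 0,"rz": 0},{"tx": 0,"ty": 0,"tz": -12,"rx": 0,"ry": 0,"rz": 0},{"tx": 0,"ty": 0,"tz": -8,"rx": 0,"ry": 0,"rz": 0},{"tx": 0,"ty": 0,"tz": 0,"rx": 0,"ry": 0,"rz": 0},{"tx": 0,"ty": 0,"tz": 0,"rx": 0,"ry": 0,"rz": 0},{"tx": 0,"ty": 0,"tz": 0,"rx": 0,"ry": 0,"rz": 0}]'

```text
time: 19.05
tool_pos: [475.7, -366.6, 73.0]
tcp_rot: [3.141, 0.002, 2.154]
contact_force: [-0.1, 0.6, 0.6]
grip_width: 92.1
finger_force: 0.0
```

Request:
carry_out --plan '[{"tx": 0,"ty": 0,"tz": 0,"rx": 0,"ry": 0,"rz": 0},{"tx": 0,"ty": 0,"tz": 0,"rx": 0,"ry": 0,"rz": 0},{"tx": 0,"ty": 0,"tz": 0,"rx": 0,"ry": 0,"rz": 0},{"tx": 0,"ty": 0,"tz": 0,"rx": 0,"ry": 0,"rz": 0},{"tx": 0,"ty": 0,"tz": 0,"rx": 0,"ry": 0,"rz": 0},{"tx": 0,"ty": 0,"tz": 0,"rx": 0,"ry": 0,"rz": 0},{"tx": 0,"ty": 0,"tz": 0,"rx": 0,"ry": 0,"rz": 0},{"tx": 0,"ty": 0,"tz": 0,"rx": 0,"ry": 0,"rz": 0},{"tx": 0,"ty": 0,"tz": 0,"rx": 0,"ry": 0,"rz": 0},{"tx": 0,"ty": 0,"tz": 0,"rx": 0,"ry": 0,"rz": 0},{"tx": 0,"ty": 0,"tz": 0,"rx": 0,"ry": 0,"rz": 0},{"tx": 0,"ty": 0,"tz": 0,"rx": 0,"ry": 0,"rz": 0}]' --gripper 1

```text
time: 20.25
tool_pos: [475.1, -365.9, 71.7]
tcp_rot: [3.141, -0.0, 2.154]
contact_force: [0.8, 0.2, 0.3]
grip_width: 13.4
finger_force: 30.0
```

Request:
carry_out --plan '[{"tx": 0,"ty": 0,"tz": 0,"rx": 0,"ry": 0,"rz": 0},{"tx": 0,"ty": 0,"tz": 10,"rx": 0,"ry": 0,"rz": 0},{"tx": 0,"ty": 0,"tz": 20,"rx": 0,"ry": 0,"rz": 0},{"tx": 0,"ty": 0,"tz": 0,"rx": 0,"ry": 0,"rz": 0},{"tx": 0,"ty": 0,"tz": 0,"rx": 0,"ry": 0,"rz": 0}]'

```text
time: 20.75
tool_pos: [475.1, -366.1, 101.9]
tcp_rot: [3.141, 0.001, 2.154]
contact_force: [-0.7, 0.4, -2.9]
grip_width: 14.1
finger_force: 30.0
```

```bash
python3 -c "
from h import *
st()"
```

```text
{'time': 20.75, 'joint_positions': [-0.784, 0.594, 1.475, -0.0, 1.072, -1.367], 'tool_pos': [475.086, -366.111, 101.94], 'tcp_rot': [3.141, 0.001, 2.154], 'contact_force': [-0.664, 0.397, -2.909], 'moment': [0.027, -0.135, -0.022], 'grip_width': 14.079, 'finger_force': 29.992}
```

Request:
carry_out --plan '[{"tx": 0,"ty": 0,"tz": 35,"rx": 0,"ry": 0,"rz": 0},{"tx": 0,"ty": 0,"tz": 40,"rx": 0,"ry": 0,"rz": 0},{"tx": 0,"ty": 0,"tz": 40,"rx": 0,"ry": 0,"rz": 0},{"tx": 0,"ty": 0,"tz": 35,"rx": 0,"ry": 0,"rz": 0},{"tx": 3,"ty": 15,"tz": 15,"rx": 0,"ry": 0,"rz": -0.03},{"tx": 6,"ty": 30,"tz": 0,"rx": 0,"ry": 0,"rz": -0.03},{"tx": 6,"ty": 30,"tz": 0,"rx": 0,"ry": 0,"rz": -0.03},{"tx": 6,"ty": 30,"tz": 0,"rx": 0,"ry": 0,"rz": -0.03},{"tx": 6,"ty": 30,"tz": 0,"rx": 0,"ry": 0,"rz": -0.03},{"tx": 6,"ty": 30,"tz": 0,"rx": 0,"ry": 0,"rz": -0.03},{"tx": 6,"ty": 30,"tz": 0,"rx": 0,"ry": 0,"rz": -0.03},{"tx": 6,"ty": 30,"tz": 0,"rx": 0,"ry": 0,"rz": -0.03}]'

```text
time: 21.95
tool_pos: [519.7, -139.6, 265.6]
tcp_rot: [-3.14, -0.001, 1.912]
contact_force: [-0.0, 0.4, -2.5]
grip_width: 13.4
finger_force: 30.0
```

Request:
carry_out --plan '[{"tx": 6,"ty": 30,"tz": 0,"rx": 0,"ry": 0,"rz": -0.03},{"tx": 6,"ty": 30,"tz": 0,"rx": 0,"ry": 0,"rz": -0.03},{"tx": 6,"ty": 30,"tz": 0,"rx": 0,"ry": 0,"rz": -0.03},{"tx": 5,"ty": 22,"tz": 0,"rx": 0,"ry": 0,"rz": -0.028},{"tx": 0,"ty": 0,"tz": -20,"rx": 0,"ry": 0,"rz": 0},{"tx": 0,"ty": 0,"tz": -25,"rx": 0,"ry": 0,"rz": 0},{"tx": 0,"ty": 0,"tz": -15,"rx": 0,"ry": 0,"rz": 0},{"tx": 0,"ty": 0,"tz": 0,"rx": 0,"ry": 0,"rz": 0},{"tx": 0,"ty": 0,"tz": 0,"rx": 0,"ry": 0,"rz": 0},{"tx": 0,"ty": 0,"tz": 0,"rx": 0,"ry": 0,"rz": 0},{"tx": 0,"ty": 0,"tz": 0,"rx": 0,"ry": 0,"rz": 0}]'

```text
time: 23.05
tool_pos: [543.5, -29.2, 207.6]
tcp_rot: [3.14, 0.001, 1.796]
contact_force: [0.2, 0.5, -3.1]
grip_width: 13.8
finger_force: 30.0
```

Run:
```python
from h import *
st()
w=bot.camera_model("wrist");im=bot.capture("wrist")[:,:,::-1].copy();cv2.imwrite("pics/w7.png",im);np.savez("w7.npz",**w)
o=bot.get_obs();p=o["tool_pos"];yw=o["tcp_rot"][2];u=np.array([np.cos(yw),np.sin(yw)])
h=np.r_[p[:2]+80*u,p[2]-65.7];a=w2px(w,[h])[0];print("hole pred",a,"pin pred",w2px(w,[(525.3,48,84),(525.2,48.,66.5)]))
x,y=np.round(a).astype(int)-[70,50];x=max(x,0);y=max(y,0);print("crop",x,y)
cv2.imwrite("pics/w7c.png",cv2.resize(im[y:y+100,x:x+140],None,fx=5,fy=5,interpolation=cv2.INTER_CUBIC))
```

```text
{'time': 23.05, 'joint_positions': [-0.194, 0.392, 1.503, 0.0, 1.245, -0.419], 'tool_pos': [543.54, -29.176, 207.644], 'tcp_rot': [3.14, 0.001, 1.796], 'contact_force': [0.221, 0.508, -3.069], 'moment': [0.022, -0.135, 0.015], 'grip_width': 13.751, 'finger_force': 29.992}
hole pred [318.77025397 109.43325289] pin pred [[318.15460295 109.43504116]
 [318.06850402 109.17869286]]
crop 249 59
```

View pics/w7c.png

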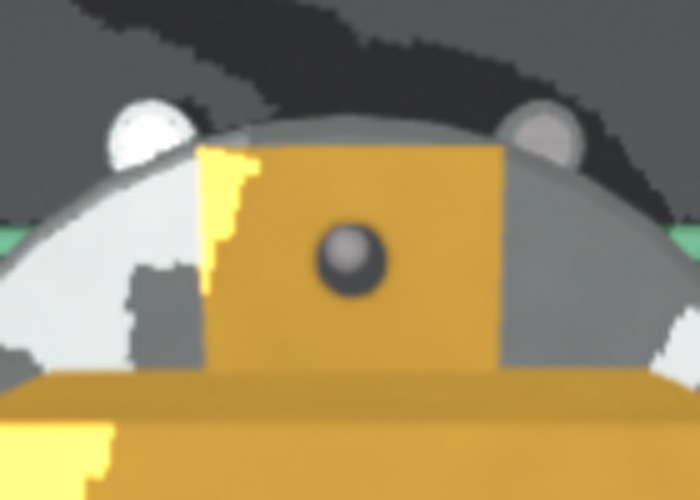

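The crop shows the pin through the front foot's hole: hole centre (319.2,110.8), pin centre (318.4,108.4). I'll work out the offset.

Run:
```python
from h import *
w=dict(np.load("w7.npz"));im=cv2.imread("pics/w7.png")
H=px2w(w,[(319.2,110.8)],207.6-65.7)[0];P=px2w(w,[(318.4,108.4)],84.)[0]
u=np.array([np.cos(1.796),np.sin(1.796)]);v=np.array([np.sin(1.796),-np.cos(1.796)])
d=(P-H)[:2];print(H,P,"shift needed",d,"along",d@u,"across",d@v)
# guard yaw: side edges of the foot / hood, rows vs column
print((H[:2]-80*u), (P[:2]-80*u))
```

```text
[526.14107475  47.9495539  141.9       ] [525.31607373  48.94424761  84.        ] shift needed [-0.82500102  0.99469371] along 1.15380311590805 across -0.5820486480072268
[544.0054665  -30.03033779] [543.18046548 -29.03564407]
```

Request:
carry_out --plan '[{"tx": -0.8,"ty": 0.9,"tz": -10,"rx": 0,"ry": 0,"rz": 0},{"tx": 0,"ty": 0,"tz": -15,"rx": 0,"ry": 0,"rz": 0},{"tx": 0,"ty": 0,"tz": -12,"rx": 0,"ry": 0,"rz": 0},{"tx": 0,"ty": 0,"tz": -8,"rx": 0,"ry": 0,"rz": 0},{"tx": 0,"ty": 0,"tz": 0,"rx": 0,"ry": 0,"rz": 0},{"tx": 0,"ty": 0,"tz": 0,"rx": 0,"ry": 0,"rz": 0},{"tx": 0,"ty": 0,"tz": 0,"rx": 0,"ry": 0,"rz": 0}]'

```text
time: 23.8
tool_pos: [542.7, -28.2, 162.3]
tcp_rot: [3.14, 0.001, 1.796]
contact_force: [-0.1, -0.4, -3.0]
grip_width: 13.8
finger_force: 30.0
```

Run:
```python
from h import *
st()
w=bot.camera_model("wrist");im=bot.capture("wrist")[:,:,::-1].copy();cv2.imwrite("pics/w8.png",im);np.savez("w8.npz",**w)
c=im[91:131,289:349].copy()
h=cv2.cvtColor(c,cv2.COLOR_BGR2HSV)
hole=(h[...,1]<110).astype(np.uint8)
n,l,s,cen=cv2.connectedComponentsWithStats(hole);i=[j for j in range(1,n) if 40<s[j,4]<500]
print([(s[j].tolist(),(cen[j]+[289,91]).round(2).tolist()) for j in i])
for j in i:
    pin=(l==j)&(h[...,2]>100);ys,xs=np.nonzero(pin);print("pin",len(xs),xs.mean()+289,ys.mean()+91)
```

```text
{'time': 23.8, 'joint_positions': [-0.193, 0.434, 1.571, 0.0, 1.136, -0.418], 'tool_pos': [542.706, -28.209, 162.31], 'tcp_rot': [3.14, 0.001, 1.796], 'contact_force': [-0.134, -0.413, -3.025], 'moment': [-0.039, -0.096, 0.019], 'grip_width': 13.801, 'finger_force': 29.992}
[([24, 13, 13, 14, 155], [318.96, 110.61])]
pin 98 318.5816326530612 110.23469387755102
```

The pin is centred in the hole to within about 0.4 px, so I'm lowering slowly.

Request:
carry_out --plan '[{"tx": 0,"ty": 0,"tz": -3,"rx": 0,"ry": 0,"rz": 0},{"tx": 0,"ty": 0,"tz": -3,"rx": 0,"ry": 0,"rz": 0},{"tx": 0,"ty": 0,"tz": -2,"rx": 0,"ry": 0,"rz": 0},{"tx": 0,"ty": 0,"tz": -2,"rx": 0,"ry": 0,"rz": 0},{"tx": 0,"ty": 0,"tz": -2,"rx": 0,"ry": 0,"rz": 0},{"tx": 0,"ty": 0,"tz": 0,"rx": 0,"ry": 0,"rz": 0}]'

```text
time: 24.45
tool_pos: [542.1, -28.1, 149.4]
tcp_rot: [-3.141, -0.0, 1.796]
contact_force: [0.3, 0.2, -2.7]
grip_width: 13.4
finger_force: 30.0
```

```bash
python3 -c "
from h import *
st()"
```

```text
{'time': 24.45, 'joint_positions': [-0.193, 0.448, 1.588, 0.0, 1.106, -0.418], 'tool_pos': [542.121, -28.105, 149.394], 'tcp_rot': [-3.141, -0.0, 1.796], 'contact_force': [0.27, 0.18, -2.718], 'moment': [0.006, -0.109, 0.017], 'grip_width': 13.425, 'finger_force': 29.992}
```

Request:
carry_out --plan '[{"tx": 0,"ty": 0,"tz": -3,"rx": 0,"ry": 0,"rz": 0},{"tx": 0,"ty": 0,"tz": -3,"rx": 0,"ry": 0,"rz": 0},{"tx": 0,"ty": 0,"tz": -2,"rx": 0,"ry": 0,"rz": 0},{"tx": 0,"ty": 0,"tz": -1.5,"rx": 0,"ry": 0,"rz": 0},{"tx": 0,"ty": 0,"tz": -1,"rx": 0,"ry": 0,"rz": 0},{"tx": 0,"ty": 0,"tz": -0.5,"rx": 0,"ry": 0,"rz": 0},{"tx": 0,"ty": 0,"tz": 0,"rx": 0,"ry": 0,"rz": 0},{"tx": 0,"ty": 0,"tz": 0,"rx": 0,"ry": 0,"rz": 0}]'

```text
time: 25.25
tool_pos: [542.3, -28.1, 138.8]
tcp_rot: [3.141, 0.0, 1.796]
contact_force: [-0.1, -0.8, -3.1]
grip_width: 13.7
finger_force: 30.0
```

Request:
carry_out --plan '[{"tx": 0,"ty": 0,"tz": -0.5,"rx": 0,"ry": 0,"rz": 0},{"tx": 0,"ty": 0,"tz": -0.5,"rx": 0,"ry": 0,"rz": 0},{"tx": 0,"ty": 0,"tz": -0.5,"rx": 0,"ry": 0,"rz": 0},{"tx": 0,"ty": 0,"tz": -0.3,"rx": 0,"ry": 0,"rz": 0},{"tx": 0,"ty": 0,"tz": 0,"rx": 0,"ry": 0,"rz": 0},{"tx": 0,"ty": 0,"tz": 0,"rx": 0,"ry": 0,"rz": 0}]'

```text
time: 25.85
tool_pos: [542.4, -28.1, 137.6]
tcp_rot: [3.141, 0.0, 1.796]
contact_force: [-2.2, 1.4, 5.6]
grip_width: 14.1
finger_force: 30.0
```

The guard is down: vertical contact has built up at the height the face predicts. Releasing and retreating.

Request:
carry_out --plan '[{"tx": 0,"ty": 0,"tz": 0,"rx": 0,"ry": 0,"rz": 0},{"tx": 0,"ty": 0,"tz": 0,"rx": 0,"ry": 0,"rz": 0},{"tx": 0,"ty": 0,"tz": 0,"rx": 0,"ry": 0,"rz": 0},{"tx": 0,"ty": 0,"tz": 0,"rx": 0,"ry": 0,"rz": 0},{"tx": 0,"ty": 0,"tz": 0,"rx": 0,"ry": 0,"rz": 0},{"tx": 0,"ty": 0,"tz": 0,"rx": 0,"ry": 0,"rz": 0},{"tx": 0,"ty": 0,"tz": 0,"rx": 0,"ry": 0,"rz": 0}]' --gripper 0

```text
time: 26.55
tool_pos: [542.3, -28.1, 136.9]
tcp_rot: [3.141, 0.0, 1.796]
contact_force: [0.7, 0.6, -0.5]
grip_width: 65.4
finger_force: 0.0
```

Request:
carry_out --plan '[{"tx": 0,"ty": 0,"tz": 10,"rx": 0,"ry": 0,"rz": 0},{"tx": 0,"ty": 0,"tz": 25,"rx": 0,"ry": 0,"rz": 0},{"tx": 0,"ty": 0,"tz": 35,"rx": 0,"ry": 0,"rz": 0},{"tx": 0,"ty": 0,"tz": 40,"rx": 0,"ry": 0,"rz": 0},{"tx": -25,"ty": -30,"tz": 10,"rx": 0,"ry": 0,"rz": -0.13},{"tx": -25,"ty": -35,"tz": 0,"rx": 0,"ry": 0,"rz": -0.13},{"tx": -30,"ty": -40,"tz": 0,"rx": 0,"ry": 0,"rz": -0.13},{"tx": -30,"ty": -40,"tz": 0,"rx": 0,"ry": 0,"rz": -0.13},{"tx": -15,"ty": -40,"tz": 0,"rx": 0,"ry": 0,"rz": -0.13},{"tx": 0,"ty": -40,"tz": 0,"rx": 0,"ry": 0,"rz": 0},{"tx": 0,"ty": -20,"tz": 0,"rx": 0,"ry": 0,"rz": 0},{"tx": 0,"ty": 0,"tz": 0,"rx": 0,"ry": 0,"rz": 0}]'

```text
time: 27.75
tool_pos: [416.9, -275.6, 257.5]
tcp_rot: [3.14, 0.001, 1.142]
contact_force: [0.2, 0.1, -0.1]
grip_width: 91.9
finger_force: 0.0
```

Run:
```python
from meas import *
st()
t=bot.camera_model("top");im=bot.capture("top")[:,:,::-1].copy();s=bot.capture("side")[:,:,::-1]
gauge(im,t,np.array([629.7,-9.2]),.222)
cv2.imwrite("pics/end.png",np.hstack([cv2.resize(im[115:275,255:395],(420,480),interpolation=cv2.INTER_CUBIC),cv2.resize(s[130:250,255:345],(360,480),interpolation=cv2.INTER_CUBIC)]))
```

```text
{'time': 27.75, 'joint_positions': [-0.737, 0.271, 1.538, -0.0, 1.331, -0.309], 'tool_pos': [416.906, -275.616, 257.458], 'tcp_rot': [3.14, 0.001, 1.142], 'contact_force': [0.18, 0.122, -0.122], 'moment': [0.031, -0.083, 0.033], 'grip_width': 91.86, 'finger_force': 0.0}
 pointer 1.420 (n=6) band 1.527 (n=19)
```

View pics/end.png

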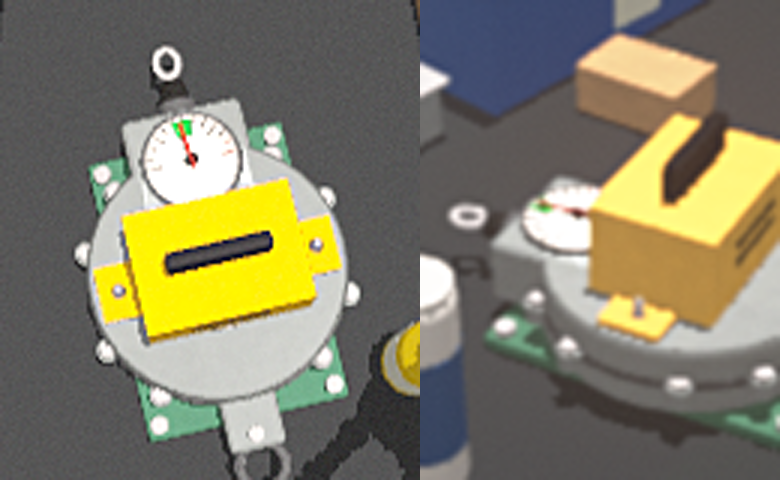

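Both pins poke through the foot holes (crop (118,290) and (316,245)), the guard lies flat on the face and the pointer is in the green band. I'm handing the job in.

```bash
python3 -c "
from plant import bot
print(bot.close_job())"
```

```text
the job is handed in; nothing more can be done
None
```

The job is handed in at about 28 s: the key was wound in three bites to a pointer reading of about 1.45 (green band about 1.53 ± 0.25), and the guard is on both dowel pins, flat on the face; I did not check every loose item again, but there was no sign of touching any.

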